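# Show the cast lid's underside to the inspection camera

## Robot

A 7-joint arm with a two-finger parallel gripper is mounted at the origin on the work surface. World frame = base frame: x ahead of the robot, y to its left, z up, the work surface at z = 0. Lengths are in m, angles in rad, forces in N, time in s.
With the tool pointing down it reaches from about 0.425 to 0.925 m from the base axis. Payload 6.8 kg.
Tool frame: the origin (TCP) lies on the centre line of the jaws, within the pads' length; the fingertips stand 19 mm ahead of it and the grasp point (between the pads) is the TCP (bot.tcp_to_tips is the distance from the TCP to the fingertips, in m); x points along the fingers, y is the direction in which the jaws open and shut, and the axes are right-handed (so a half turn about x gives the same grasp; the last joint's range is limited). The gripper opens to 85 mm and grips with 20 to 120 N. Pads are 22 mm wide; open, the fingers measure 114 mm over their backs; the gripper's body (76 mm by 85 mm) begins 54 mm behind the grasp point. The pads swing forward as they close: fully open they stand 13 mm farther back than shut.
Start: joints at [1.087, 0.477, 0.022, 1.555, -0.011, 1.109, -0.083], TCP at [0.248, -0.628, 0.229] pointing down, gripper open.
Joint ranges: [-2.96, 2.96], [-0.34, 2.1], [-1.41, 1.46], [0.24, 2.44], [-1.37, 4.51], [0.17, 1.92], [-2.96, 2.96]. Speed limits (rad/s): [2.39, 2.39, 3.14, 3.14, 3.14, 3.14, 3.14].

## Interface

Orientations are given as a unit quaternion [w, x, y, z].
In Python, from station import status, eyes, bot gives the robot as it stands.
- The arm moves only by the tool apply_moves, never from a script. Its arguments are lists of equal length, an entry for each row: "travel": the shift along the tool's x, y, z in cm, a list of three; "turn": the turn, a rotation vector about the tool's x, y, z in rad, a list of three; "grip": the closure, from 0 (fully open) to 1 (shut). In form: {"travel": [[tx, ty, tz], ...], "turn": [[wx, wy, wz], ...], "grip": [grip, ...]}. A call has 1 to 8 rows; each row shifts and turns the pose as measured when the row begins, along the tool's axes as they then stand; what a row does not reach is not made up. A row lasts 1/12 s, in which the tool goes at most 41.7 mm and 7.16 degrees, less where a joint would pass 70% of its speed; a pose out of reach is approached as far as the arm can. A call is refused whole if a number of a shift passes 4.17 or a number of a turn 0.125, either way. A call with a gripper value outside its range is refused whole. The fingers move at their own pace and stop on an object; "newtons" is the grip in N (left out, the last holds). Time passes only in rows, so rows that do not move let the fingers close. It gives the time, the measured TCP pose, the force and the opening at its end, in the units of the state.
- status.get_obs(): the state, without advancing time (a new reading comes with each control period).
- eyes.read_camera(name): name is "scene" or "top"; returns the picture (400x640x3 uint8, red, green, blue); there is no depth.
- eyes.calibration(name): a dict with "intrinsics" (3x3 intrinsics, pixels), "xyz" and "attitude" of the camera in the world. Camera axes: x right, y down, z forward; pixel columns grow to the right and rows downward; lengths in m; the calibration is good to about 2 mm. A picture is of the moment at which its call begins. calibration takes no time and is no camera call.
- bot.hand_in(): hands the job in, once; it reports no verdict.
Trained networks look in the newest picture that a camera, given by its name, has taken for a name from the list of things; names that differ only in an ending like _2 or _b are one class to them, and where a whole thing is asked for, a point or a joint stands for the part that bears it (a point fixed in the world has none). Each returns a list of dicts, best first, with "score" (0 to 1); they miss things now and then, are a little off and sometimes report something else, mostly with a low value. They report only what shows in the picture. A call takes as long as a camera call. They do not tell look-alikes from the thing itself.
- eyes.masks_of(thing, camera): "region" (400x640 bool, what is visible of it) and "rect" ([left, top, right, bottom] in pixels, round what is visible of it).
The state is a dict: "t": time; "q": joint angles; "joint_vel": joint speeds; "joint_torque": joint torques, N m; "eef_pos": TCP position; "tool_rot": TCP orientation; "contact_force": force on the tool from outside, world axes, zero at the start; "torque": the same for the moment, N m; "gripper_width": opening from 0.0 (shut) to 1.0 (fully open).
Only numpy, scipy, OpenCV 4.12 (cv2) and the standard library are available. Lean on these libraries where they do the work, as an engineer would, in place of code of your own. Each camera call takes 0.05 s, during which the arm holds its last target. There are 200 camera calls.

## Task

Take the cream cast lid by its bar grip and lift it out of the blue open mould, then turn it so that its underside squarely faces the lens of the tilted inspection camera, centred on the lens axis with the underside about 12 cm from the glass. Finish while still holding it there, raised and still, touching nothing else with it; do not touch the camera or its stand, and leave the jar, bowl and pot where they are.

Things in the scene. Friction and masses are not known exactly. Their poses are not given: they have to be found in the camera images.
- lid_centre (a point): Centre (half-way up) of the cream cast lid, 52 mm high, 120 to 240 g. From its underside up: a spigot 60 mm across and 8 mm high, a disc 84 mm across up to 18 mm, a slight dome up to 21.5 mm, then a bar grip 44 mm long, 14 mm wide, with its top at 52 mm. This point lies on the axis 26 mm above the underside (so 4.5 mm above the dome, low in the bar). z: from underside to grip; x: along the bar; y: across the bar (the 14 mm to pinch).
- mould: Fixed blue mould block, 130 x 130 x 45 mm on a 150 mm square, 4 mm plywood foot; origin at the centre of its underside, z up. Round cavity 88 mm across in the middle of its top, 18 mm deep; the lid lies loosely in it, spigot down, its disc's upper edge flush with the block's top and its dome and bar standing out above.
- stand: Fixed stand of the inspection camera: dark round foot 90 mm across, short post and fork, 99 mm high; origin at the centre of its underside, z up. The camera head is held between the fork's arms, on a level tilting axis 85 mm above the surface; stiff, stays as set.
- lens (a point): Middle of the camera's front glass. The head is a white box 60 x 46 x 40 mm with a black lens barrel 38 mm across and an orange ring at its mouth. The camera looks along -x of this frame (+x points backward through the head); y is the tilting axis. It looks towards the robot's side and up, about 45 to 62 degrees above level.
- view (a point): Point on the lens axis 146 mm in front of the glass, same axes as lens: where the lid's centre belongs (its underside is then 120 mm from the glass, and its z axis points along -x of this frame).
- jar: Bystander: small green glazed closed jar, 68 mm across, 66 mm high; origin at its underside. Leave alone.
- bowl: Bystander: small white bowl, 90 mm across, 35 mm high; origin at its underside. Leave alone.
- pot: Bystander: amber glass pot with white cap, 56 mm across, 70 mm high; origin at its underside. Leave alone.
Things that resemble listed ones, but are neither listed nor needed, are in the scene too. Leave any pink look-alike of the part that bears lid_centre alone.

How it is judged:
On the way:
1. the lid is lifted in the fingers well clear of the mould (z of lid_centre in the frame of mould above 0.085 m and contact force between the fingers and lid above 0.5 N and contact force between lid and mould below 0.1 N), for 0.1 s.
At the end, for the whole second after the job is handed in: The lid is held still (under 30 mm/s) by the fingers alone, touching nothing else; its centre is within 40 mm of the point 146 mm out on the lens axis and over 120 mm above the table, its axis within 15 degrees of the lens axis, underside to the lens (distance between lid_centre and view below 0.04 m and angle between the z axis of lid_centre and the x axis of lens, either way round below 0.26 rad and angle between lid_centre's own z axis and vertical below 1.3 rad and height (world z) of lid_centre above 0.12 m and contact force between the fingers and lid above 0.5 N and contact force between lid and mould below 0.1 N and contact force between lid and stand below 0.1 N and contact force between lid and table below 0.1 N and contact force between lid and jar below 0.1 N and contact force between lid and bowl below 0.1 N and contact force between lid and pot below 0.1 N and linear speed of lid below 0.03 m/s); the arm keeps its last pose, push and grip.
It fails at once if the camera or its stand is touched (over 2 N) (contact force between stand and anything else above 2 N).
It fails at once if the jar, bowl or pot is moved by more than 30 mm (distance of any of jar, bowl, pot from where it was at the start of the episode above 0.03 m).
It also fails if it takes over 42 s, if anything falls off the work surface, if the arm or the gripper's body presses on something with over 40 N, if the wrist force passes 120 N, or if a joint passes its speed limit or range.

## Working session

There is one attempt and no reset: what is moved stays moved. The work goes in short steps, Python scripts to look and compute and a tool call to move; the robot and the scene stay as the last step left them, time stands still between calls to the robot, and variables do not carry over. Pictures are saved under pics/ and viewed, about 8 in all and at most 12, crops included, and the job is handed in when it is done.

Besides the shell and the picture viewer there is one more tool, called by a JSON object that holds its "api" and its "payload", one argument or row to a line. apply_moves: Moves the arm, as the interface text tells. Its arguments: {"type":"object","properties":{"travel":{"type":"array"},"turn":{"type":"array"},"grip":{"type":"array"},"newtons":{"type":"number"}},"required":["travel","turn","grip"]}

```bash
mkdir -p pics
cat > look.py <<'E'
from station import status, eyes, bot
import cv2, numpy as np
for c in("scene","top"):
    im=eyes.read_camera(c); cv2.imwrite(f"pics/{c}0.png",im[:,:,::-1])
    k=eyes.calibration(c); print(c,k)
    for n in("lid_centre","mould","stand","lens","jar","bowl","pot"):
        for d in eyes.masks_of(n,c):
            m=d["region"]; v,u=np.nonzero(m); print(n,round(d["score"],2),d["rect"],u.mean().round(1),v.mean().round(1),m.sum())
print(status.get_obs())
E
python3 look.py
```

```text
scene {'intrinsics': array([[503.61422798,   0.        , 310.86310066],
       [  0.        , 503.61422798, 196.74011028],
       [  0.        ,   0.        ,   1.        ]]), 'xyz': array([1.59993213, 0.62919714, 0.97956911]), 'attitude': array([-0.20705896,  0.43929315,  0.78380107, -0.38704521])}
lid_centre 0.93 [376.4, 192.9, 406.0, 218.3] 390.5 203.7 471
lid_centre 0.9 [358.6, 222.7, 384.3, 241.3] 370.6 230.5 528
lid_centre 0.88 [322.8, 264.8, 355.0, 288.8] 338.8 275.8 642
mould 0.57 [336.1, 211.5, 408.4, 266.3] 370.2 240.3 1975
stand 0.87 [242.9, 168.7, 273.5, 213.3] 257.2 191.6 966
lens 0.59 [244.0, 166.0, 266.8, 198.7] 255.8 181.1 466
jar 0.67 [440.4, 221.2, 470.1, 247.9] 456.1 234.5 506
bowl 0.95 [325.5, 168.7, 349.6, 189.6] 334.8 177.3 433
top {'intrinsics': array([[372.26201328,   0.        , 328.83580964],
       [  0.        , 372.26201328, 198.65102338],
       [  0.        ,   0.        ,   1.        ]]), 'xyz': array([ 0.51933093, -0.01980964,  1.14591514]), 'attitude': array([ 0.03916459, -0.69679672,  0.71590777, -0.02040889])}
lid_centre 0.97 [257.4, 237.9, 287.2, 
[... 458 characters left out ...]
] 465.4 230.6 360
{'t': 0.8, 'q': array([ 1.08688053,  0.47699213,  0.02236192,  1.55540868, -0.01145893,
        1.10929213, -0.08309077]), 'joint_vel': array([-0.00085729, -0.00064148, -0.00096459, -0.00137601,  0.0002975 ,
        0.00096584,  0.00023104]), 'joint_torque': array([ 2.46341788e-04, -5.96246374e+01,  1.60644069e+00, -2.81525409e+01,
        1.24978140e-02,  1.44679387e-03,  4.09313756e-06]), 'eef_pos': array([ 0.24776866, -0.62789777,  0.22930879]), 'tool_rot': array([ 0.13211438,  0.69465778,  0.13209431, -0.69465635]), 'contact_force': array([0.26317477, 0.03975681, 0.16409575]), 'torque': array([-0.0439635 ,  0.02357221,  0.0110541 ]), 'gripper_width': 0.9992077465061592}
```

```bash
python3 -c "
import cv2,numpy as np
cv2.imwrite('pics/both.png',cv2.resize(np.vstack([cv2.imread('pics/scene0.png'),cv2.imread('pics/top0.png')]),(480,600),interpolation=cv2.INTER_AREA))"
```

```text
(no output)
```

View pics/scene0.png

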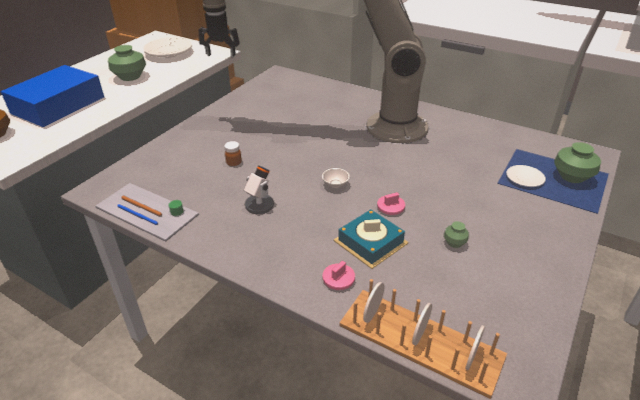

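View pics/top0.png

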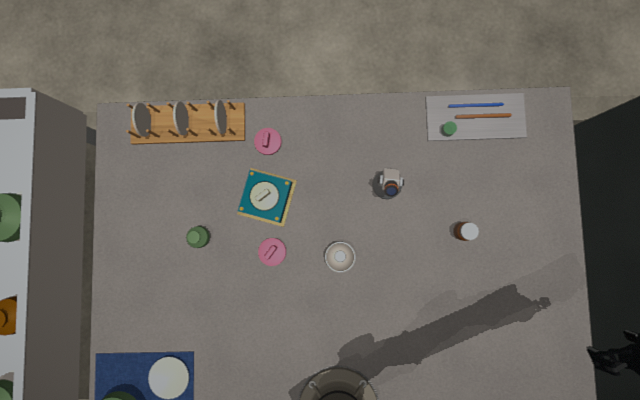

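Lid candidates: the cream lid in the blue mould at top (264,196) / scene (371,230); pink look-alikes at top (267,141) and (272,251), scene (339,276) and (391,204). I choose the cream one in the mould, and check it with the camera head in a close crop.

```bash
cat > crop.py <<'E'
import cv2,numpy as np
def crop(f,u,v,w=80,h=60,s=5):
    return cv2.resize(cv2.imread(f)[v:v+h,u:u+w],None,fx=s,fy=s,interpolation=cv2.INTER_CUBIC)
E
python3 -c "
from crop import *
T='pics/top0.png';S='pics/scene0.png'
cv2.imwrite('pics/c1.png',np.vstack([np.hstack([crop(T,225,165),crop(S,330,205)]),np.hstack([crop(T,350,155),crop(S,220,158)])]))"
```

```text
(no output)
```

View pics/c1.png

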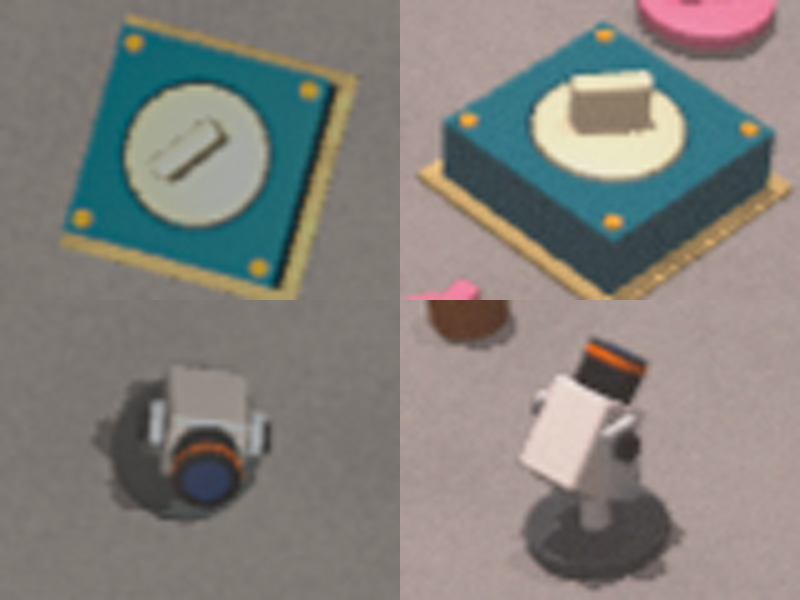

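The crop shows the cream lid in the mould, with its bar running from lower left to upper right in the top view, and the camera head's blue glass at top (391,191) with its orange ring near scene (263,168). Next I'll triangulate and fit the head.

```bash
cat > geo.py <<'E'
import numpy as np, cv2
from scipy.spatial.transform import Rotation as R
from scipy.optimize import least_squares
from station import status, eyes, bot
def cam(c):
    k=eyes.calibration(c); q=k["attitude"]; return k["intrinsics"],k["xyz"],R.from_quat(q,scalar_first=True).as_matrix()
C={c:cam(c) for c in("top","scene")}
def proj(c,p):
    K,t,M=C[c]; x=(np.atleast_2d(p)-t)@M@K.T; return x[:,:2]/x[:,2:]
def ray(c,uv,z):
    K,t,M=C[c]; d=M@np.linalg.inv(K)@[uv[0],uv[1],1]; return t+d*(z-t[2])/d[2]
def tri(a,b):
    r=least_squares(lambda p:np.r_[(proj("top",p)[0]-a),(proj("scene",p)[0]-b)],[.55,0,.05]); return r.x,r.fun
def px(c,u0,v0,pts,s=5): return (np.array(pts,float)+.5)/s-.5+[u0,v0]
E
cat > fit.py <<'E'
from geo import *
lt=px("",225,165,[197,155]);ls=px("",330,205,[208.5,129])
print("disc rim centre",tri(lt[0] if lt.ndim>1 else lt,ls))
dots_t=px("",225,165,[[134,43],[310,90],[259,268],[82,218]]).mean(0);dots_s=px("",330,205,[[205,35],[350,130],[214,222],[69,120]]).mean(0)
m=tri(dots_t,dots_s);print("dots centre",m)
bt=px("",225,165,[[150,163],[208,119],[224,132],[169,181]])
bs=px("",330,205,[[172,75],[249,72],[253,84],[172,94]])
print("bar top centre",tri(bt.mean(0),bs.mean(0)))
w=np.array([ray("top",p,.083) for p in bt]);d=(w[1]-w[0])+(w[2]-w[3]);print("bar corners",w.round(4),"bar yaw",np.arctan2(d[1],d[0]))
w=np.array([ray("scene",p,.083) for p in bs]);print(w.round(4))
T=lambda p:px("",350,155,p);S=lambda p:px("",220,158,p)
obs=[("top",'L',T([208,180])),("scene",'L',S([216,53])),("top",'F',T([180,150])),("scene",'F',S([198,230])),
 ("top",'A',T([209,128])),("scene",'k',S([229,145]))]
def model(p):
    x,y,yaw,tilt,d=p[:5]; f=np.array([np.cos(yaw)*np.cos(tilt),np.sin(yaw)*np.cos(tilt),np.sin(tilt)])
    A=np.array([x,y,.085]);ax=np.cross(f,[0,0,1]);ax/=np.linalg.norm(ax)
    return {'F':np.array([x,y,.01]),'A':A,'L':A+d*f,'f':f,'ax':ax}
def res(p):
    o=model(p);r=[]
    for c,k,uv in obs:
        if k=='k': continue
        r+=list(proj(c,o[k])[0]-uv)
    a=proj("top",[o['A']+.03*o['ax'],o['A']-.03*o['ax']]);da=a[1]-a[0]
    ob=np.array([103,11.])
    ang=np.arctan2(da[1],da[0])-np.arctan2(ob[1],ob[0]);ang=(ang+np.pi/2)%np.pi-np.pi/2
    r.append(ang*8)
    return np.array(r)
r=least_squares(res,[.55,-.17,np.pi,.9,.05]);print(r.x,r.fun.round(2));o=model(r.x);print(o)
print("view",o['L']+.146*o['f'])
np.save("head.npy",r.x)
# overlay
f,ax,A=o['f'],o['ax'],o['A'];n=np.cross(ax,f)
th=np.linspace(0,2*np.pi,40)
ring=lambda s,rad:A+s*f+rad*(np.cos(th)[:,None]*ax+np.sin(th)[:,None]*n)
d=r.x[4];out=[]
foot=np.c_[r.x[0]+.045*np.cos(th),r.x[1]+.045*np.sin(th),0*th]
pl=[ring(d,.019),ring(d-.018,.019),foot]
for s in(-.03,.03):
    pl.append(np.array([A+s*f+a*.023*ax+b*.02*n for a,b in((1,1),(1,-1),(-1,-1),(-1,1),(1,1))]))
for a,b in((1,1),(1,-1),(-1,-1),(-1,1)): pl.append(np.array([A+s*f+a*.023*ax+b*.02*n for s in(-.03,.03)]))
for c,u0,v0,fn in(("top",350,155,"top0"),("scene",220,158,"scene0")):
    im=cv2.resize(cv2.imread(f"pics/{fn}.png")[v0:v0+60,u0:u0+50],None,fx=8,fy=8,interpolation=cv2.INTER_CUBIC)
    for q in pl: cv2.polylines(im,[((proj(c,q)-[u0,v0]+.5)*8).astype(int)],False,(0,255,0),1)
    out.append(im)
cv2.imwrite("pics/ov.png",np.hstack(out))
E
python3 fit.py
```

```text
disc rim centre (array([0.62722764, 0.20394198, 0.03913166]), array([-0.40252979,  0.24102027, -0.43622326,  0.04014328]))
dots centre (array([0.62712933, 0.20421541, 0.04083868]), array([-0.45811795,  0.27424129, -0.49680182,  0.04588233]))
bar top centre (array([0.627323  , 0.20290033, 0.07375991]), array([-0.60392162,  0.36102062, -0.66499727,  0.06274448]))
bar corners [[0.6198 0.2212 0.083 ]
 [0.6443 0.1873 0.083 ]
 [0.6365 0.1781 0.083 ]
 [0.609  0.2103 0.083 ]] bar yaw -0.9039728879093426
[[0.6424 0.1879 0.083 ]
 [0.6186 0.2228 0.083 ]
 [0.6266 0.229  0.083 ]
 [0.6565 0.1951 0.083 ]]
[ 0.65625147 -0.16810573  3.05519873  0.79210021  0.04642477] [-0.47  0.1  -0.25 -0.08  0.76 -0.77 -0.99 -1.91 -1.73  0.39 -0.4 ]
{'F': array([ 0.65625147, -0.16810573,  0.01      ]), 'A': array([ 0.65625147, -0.16810573,  0.085     ]), 'L': array([ 0.62376655, -0.16529222,  0.11804654]), 'f': array([-0.69973236,  0.06060348,  0.71182993]), 'ax': array([ 0.08628649,  0.99627037, -0.        ])}
view [ 0.52160563 -0.15644411  0.22197371]
```

View pics/ov.png

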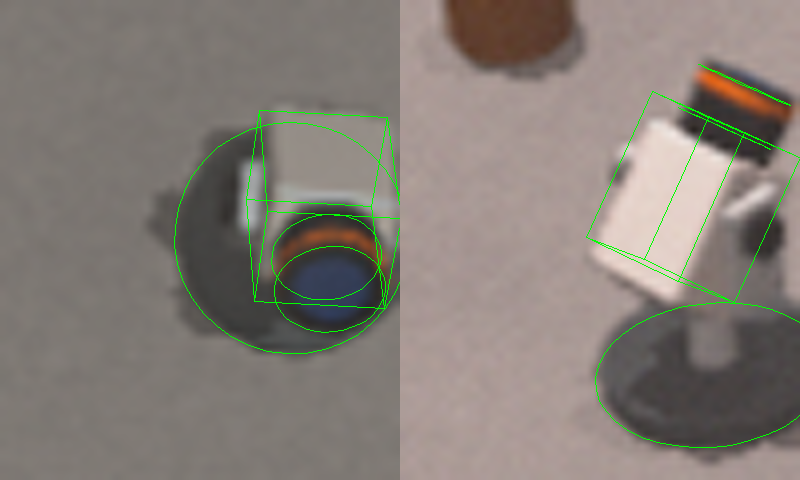

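The overlay shows the fitted ring and foot matching well (ring at scene (263,167)), with the box outline a few pixels off. I'll refit with the box corners.

```bash
cat > fit2.py <<'E'
from geo import *
T=lambda p:px("",350,155,p,8);S=lambda p:px("",220,158,np.array(p,float)-[400,0],8)
# points (s-code, a, b): box corners
t=[('c',-1,+1,1,[384,112]),('c',-1,-1,1,[272,108]),('c',1,1,1,[388,190]),('c',1,-1,1,[272,183]),('L',0,0,0,[331,288]),('F',0,0,0,[288,236])]
s=[('c',1,-1,1,[653,120]),('c',1,1,1,[742,158]),('c',-1,-1,1,[592,250]),('c',-1,1,1,[680,302]),('L',0,0,0,[746,85]),('F',0,0,0,[716,375])]
def model(p):
    x,y,yaw,tilt,d,s0,n0=p[:7]; f=np.array([np.cos(yaw)*np.cos(tilt),np.sin(yaw)*np.cos(tilt),np.sin(tilt)])
    A=np.array([x,y,.085]);ax=np.cross([0,0,1],f)*-1;ax/=np.linalg.norm(ax);ax=ax if ax[1]>0 else -ax;n=np.cross(ax,f);return f,A,ax,n
def pt(p,k,cs,a,b):
    f,A,ax,n=model(p)
    if k=='L':return A+p[4]*f+p[6]*n
    if k=='F':return np.array([p[0],p[1],.008])
    return A+(p[5]+cs*.03)*f-a*.02*ax+(p[6]+b*.023)*n
def res(p):
    r=[]
    for c,l,g in(("top",t,T),("scene",s,S)):
        for k,cs,a,b,uv in l: r+=list(proj(c,pt(p,k,cs,a,b))[0]-g(uv)-p[7:9]*(c=="scene"))
    return np.r_[r,p[5:7]*50,p[7:9]/1.]
r=least_squares(res,[.656,-.168,3.05,.8,.05,0,0,0,0],loss='soft_l1');p=r.x
print(p.round(4));print(r.fun[:-4].reshape(2,-1,2).round(1).tolist())
f,A,ax,n=model(p);L=pt(p,'L',0,0,0);print("tilt deg",np.degrees(p[3]),"f",f,"L",L,"view",L+.146*f)
np.savez("head.npz",f=f,L=L,view=L+.146*f)
E
python3 fit2.py
```

```text
[ 6.5590e-01 -1.6750e-01  3.0013e+00  9.2580e-01  5.0800e-02 -6.4000e-03
 -1.3000e-03 -1.9570e-01 -1.3812e+00]
[[[-0.6, 0.3], [-0.3, -0.6], [0.3, 0.6], [0.4, -0.1], [-0.7, -0.4], [0.5, -0.0]], [[8.6, 5.3], [-12.0, -4.4], [9.0, 7.7], [-11.4, -3.9], [0.2, -0.2], [-0.4, -0.9]]]
tilt deg 53.04431254530843 f [-0.59528686  0.08409278  0.79910071] L [ 0.6246107  -0.16311536  0.12480577] view [ 0.53769882 -0.15083782  0.24147448]
```

```bash
sed -i "s/^s=\[('c',1,-1,1,\(.*\)),('c',1,1,1,\(.*\)),('c',-1,-1,1,\(.*\)),('c',-1,1,1,\(.*\)),('L'/s=[('c',1,1,1,\1),('c',1,-1,1,\2),('c',-1,1,1,\3),('c',-1,-1,1,\4),('L'/" fit2.py; python3 fit2.py
```

```text
[ 6.5690e-01 -1.6730e-01  3.0321e+00  9.0990e-01  5.0700e-02 -2.9000e-03
 -1.1000e-03 -7.9870e-01 -1.2919e+00]
[[[-0.9, 0.2], [-0.7, -0.4], [0.3, 0.7], [0.3, 0.5], [-0.4, -0.6], [0.5, -0.3]], [[-0.1, -0.6], [-1.4, -0.7], [0.4, 1.8], [-0.8, 0.2], [0.5, -0.2], [0.1, -0.8]]]
tilt deg 52.1326983128926 f [-0.61015692  0.0670944   0.78943452] L [ 0.62504875 -0.16384647  0.12435636] view [ 0.53596584 -0.15405069  0.2396138 ]
```

```bash
cat > plan.py <<'E'
from geo import *
import sys
def goal(kind):
    if kind[0]=='g':
        yaw=-.905+np.pi/2; z=float(kind[1:]); P=np.array([.630,.204,z]); X=np.array([0,0,-1.]); Ys=np.array([np.cos(yaw),np.sin(yaw),0]); return P,X,Ys
    h=np.load("head.npz"); return h["view"]+.021*h["f"],-h["f"],None
def delta(P,Rt):
    o=status.get_obs(); M=R.from_quat(o["tool_rot"],scalar_first=True)
    return M.inv().apply(P-o["eef_pos"])*100,(M.inv()*Rt).as_rotvec()
if __name__=="__main__":
    o=status.get_obs();print(o["t"],o["q"].round(2),o["eef_pos"].round(4),"F",o["contact_force"].round(2),"w",o["gripper_width"])
    M=R.from_quat(o["tool_rot"],scalar_first=True).as_matrix();print(M.round(3))
    P,X,Y=goal(sys.argv[1])
    for s in(1,-1):
        Rt=R.from_matrix(np.c_[X,s*Y,np.cross(X,s*Y)]); d,w=delta(P,Rt);print(s,"travel",d.round(2),"turn",w.round(3))
        print("  travel after turn",Rt.inv().apply(P-o["eef_pos"]).round(4)*100)
E
python3 plan.py g0.2
```

```text
0.8 [ 1.09  0.48  0.02  1.56 -0.01  1.11 -0.08] [ 0.2478 -0.6279  0.2293] F [0.26 0.04 0.16] w 0.9992077465061592
[[ 0.     0.367 -0.93 ]
 [-0.    -0.93  -0.367]
 [-1.     0.     0.   ]]
1 travel [  2.93 -63.35 -66.09] turn [-1.861  0.    -0.   ]
  travel after turn [  2.93  81.44 -41.81]
-1 travel [  2.93 -63.35 -66.09] turn [ 1.281 -0.    -0.   ]
  travel after turn [  2.93 -81.44  41.81]
```

{"api": "apply_moves", "payload": {
  "travel": [
    [0, -2.8, -2.9],
    [0, -2.8, -2.9],
    [0, -2.8, -2.9],
    [0, -2.8, -2.9],
    [0, -2.8, -2.9],
    [0, -2.8, -2.9],
    [0, -2.8, -2.9],
    [0, -2.8, -2.9]
  ],
  "turn": [
    [0, 0, 0],
    [0, 0, 0],
    [0, 0, 0],
    [0, 0, 0],
    [0, 0, 0],
    [0, 0, 0],
    [0, 0, 0],
    [0, 0, 0]
  ],
  "grip": [0, 0, 0, 0, 0, 0, 0, 0]
}}

```text
t: 1.47
eef_pos: [0.3798, -0.3346, 0.2274]
tool_rot: [-0.128, -0.695, -0.123, 0.697]
contact_force: [1.3, 0.4, -0.2]
gripper_width: 0.997
```

{"api": "apply_moves", "payload": {
  "travel": [
    [0, -2.8, -2.9],
    [0, -2.8, -2.9],
    [0, -2.8, -2.9],
    [0, -2.8, -2.9],
    [0, -2.8, -2.9],
    [0, -2.8, -2.9],
    [0, -2.8, -2.9],
    [0, -2.8, -2.9]
  ],
  "turn": [
    [0, 0, 0],
    [0, 0, 0],
    [0, 0, 0],
    [0, 0, 0],
    [0, 0, 0],
    [0, 0, 0],
    [0, 0, 0],
    [0, 0, 0]
  ],
  "grip": [0, 0, 0, 0, 0, 0, 0, 0]
}}

```text
t: 2.13
eef_pos: [0.5218, -0.0329, 0.228]
tool_rot: [0.129, 0.697, 0.12, -0.695]
contact_force: [0.6, -0.4, -0.9]
gripper_width: 1.005
```

{"api": "apply_moves", "payload": {
  "travel": [
    [0, 0, 0],
    [0, 0, 0],
    [0, 0, 0],
    [0, 0, 0],
    [0, 0, 0],
    [0, 0, 0],
    [0, 0, 0],
    [0, 0, 0]
  ],
  "turn": [
    [-0.12, 0, 0],
    [-0.12, 0, 0],
    [-0.12, 0, 0],
    [-0.12, 0, 0],
    [-0.12, 0, 0],
    [-0.12, 0, 0],
    [-0.12, 0, 0],
    [-0.12, 0, 0]
  ],
  "grip": [0, 0, 0, 0, 0, 0, 0, 0]
}}

```text
t: 2.8
eef_pos: [0.5267, -0.0166, 0.2299]
tool_rot: [0.448, 0.553, 0.439, -0.549]
contact_force: [-0.5, 0.5, -0.2]
gripper_width: 1.0
```

{"api": "apply_moves", "payload": {
  "travel": [
    [0, 0, 0],
    [0, 0, 0],
    [0, 0, 0],
    [0, 0, 0],
    [0, 0, 0],
    [0, 0, 0],
    [0, 0, 0],
    [0, 0, 0]
  ],
  "turn": [
    [-0.12, 0, 0],
    [-0.12, 0, 0],
    [-0.12, 0, 0],
    [-0.12, 0, 0],
    [-0.12, 0, 0],
    [-0.12, 0, 0],
    [-0.12, 0, 0],
    [0, 0, 0]
  ],
  "grip": [0, 0, 0, 0, 0, 0, 0, 0]
}}

```text
t: 3.47
eef_pos: [0.527, -0.0175, 0.2311]
tool_rot: [0.641, 0.31, 0.63, -0.31]
contact_force: [0.2, 0.8, 0.1]
gripper_width: 0.996
```

```bash
python3 plan.py g0.2
```

```text
3.4667 [ 0.45  0.29 -0.64  1.88  0.21  1.02  0.38] [ 0.527  -0.0175  0.2311] F [0.23 0.77 0.06] w 0.9957764881289067
[[ 0.014  0.788  0.616]
 [-0.007  0.616 -0.788]
 [-1.     0.006  0.014]]
1 travel [  3.09  21.74 -11.15] turn [-0.002  0.014 -0.006]
  travel after turn [  3.11  21.78 -11.06]
-1 travel [  3.09  21.74 -11.15] turn [ 3.14  -0.01  -0.022]
  travel after turn [  3.11 -21.78  11.06]
```

{"api": "apply_moves", "payload": {
  "travel": [
    [0.2, 3.3, -1.7],
    [0.2, 3.3, -1.7],
    [0.2, 3.3, -1.7],
    [0.2, 3.3, -1.7],
    [0.2, 3.3, -1.7],
    [0.2, 3.3, -1.7],
    [0.2, 1, -0.5],
    [0, 0, 0]
  ],
  "turn": [
    [0, 0.007, 0],
    [0, 0.007, 0],
    [0, 0, 0],
    [0, 0, 0],
    [0, 0, 0],
    [0, 0, 0],
    [0, 0, 0],
    [0, 0, 0]
  ],
  "grip": [0, 0, 0, 0, 0, 0, 0, 0]
}}

```text
t: 4.13
eef_pos: [0.6331, 0.1959, 0.2155]
tool_rot: [0.63, 0.325, 0.627, -0.323]
contact_force: [-0.1, -0.8, 0.5]
gripper_width: 0.998
```

```bash
python3 plan.py g0.14; python3 -c "
from crop import *
from geo import *
for c in('top','scene'): cv2.imwrite(f'pics/{c}1.png',eyes.read_camera(c)[:,:,::-1])
cv2.imwrite('pics/c2.png',np.hstack([crop('pics/top1.png',225,150,80,100),crop('pics/scene1.png',320,150,80,100)]))"
```

```text
4.1333 [ 0.04  0.54 -0.63  1.57  0.34  1.14 -0.05] [0.6331 0.1959 0.2155] F [-0.06 -0.83  0.46] w 0.9976268768381339
[[ 0.004  0.815  0.58 ]
 [ 0.     0.58  -0.815]
 [-1.     0.004  0.002]]
1 travel [ 7.55  0.19 -0.85] turn [-0.047  0.002 -0.004]
  travel after turn [ 7.55  0.25 -0.82]
-1 travel [ 7.55  0.19 -0.85] turn [ 3.094e+00 -6.000e-03 -3.000e-03]
  travel after turn [ 7.55 -0.25  0.82]
```

View pics/c2.png

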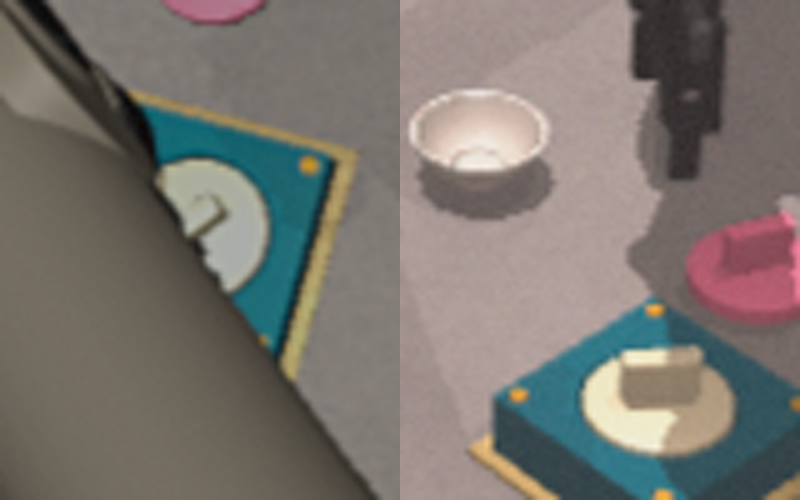

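The crop shows the open fingers aligned along the line of sight above the lid, with nothing in the way; the bar is unchanged. I'll descend.

{"api": "apply_moves", "payload": {
  "travel": [
    [2.0, 0.1, -0.4],
    [2.5, 0.1, -0.4],
    [2.5, 0, 0],
    [2.0, 0, 0],
    [0, 0, 0]
  ],
  "turn": [
    [-0.024, 0, 0],
    [-0.023, 0, 0],
    [0, 0, 0],
    [0, 0, 0],
    [0, 0, 0]
  ],
  "grip": [0, 0, 0, 0, 0]
}}

```text
t: 4.65
eef_pos: [0.6313, 0.1884, 0.1265]
tool_rot: [0.638, 0.314, 0.629, -0.316]
contact_force: [-1.1, -0.2, -0.9]
gripper_width: 0.999
```

```bash
python3 plan.py g0.078; python3 -c "
from crop import *
from geo import *
c='scene'; cv2.imwrite(f'pics/{c}2.png',eyes.read_camera(c)[:,:,::-1])
o=status.get_obs();M=R.from_quat(o['tool_rot'],scalar_first=True).as_matrix();p=o['eef_pos'];im=crop('pics/scene2.png',320,160,100,75,8)
for q,col in((p+.006*M[:,0],(0,0,255)),(p+.019*M[:,0],(0,255,255)),([.63,.204,.083],(0,255,0)),([.63,.204,.057],(255,0,0))):
    a=(proj(c,q)[0]-[320,160]+.5)*8; print(a); cv2.circle(im,tuple(a.astype(int)),4,col,-1)
cv2.imwrite('pics/c3.png',im)"
```

```text
4.65 [ 0.03  0.62 -0.6   1.66  0.42  0.98 -0.07] [0.6313 0.1884 0.1265] F [-1.13 -0.25 -0.9 ] w 0.9985382848226808
[[ 0.01   0.797  0.604]
 [-0.008  0.604 -0.797]
 [-1.     0.003  0.013]]
1 travel [ 4.83  0.83 -1.38] turn [-0.017  0.013 -0.003]
  travel after turn [ 4.85  0.86 -1.3 ]
-1 travel [ 4.83  0.83 -1.38] turn [ 3.124 -0.005 -0.02 ]
  travel after turn [ 4.85 -0.86  1.3 ]
[376.49403496 375.3555483 ]
[373.99948226 405.30626573]
[414.83572428 476.2366287 ]
[410.4449456  533.52382773]
```

View pics/c3.png

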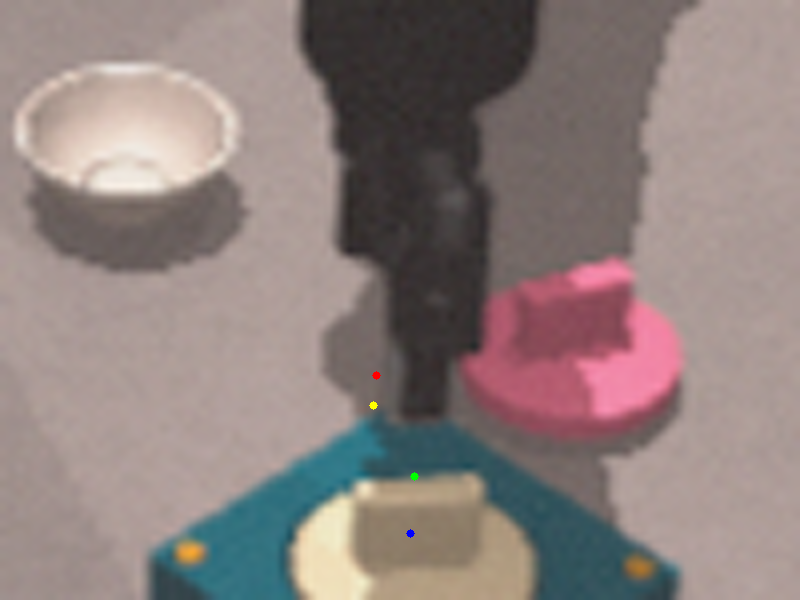

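{"api": "apply_moves", "payload": {
  "travel": [
    [0, 0.8, -1.4],
    [0, 0, 0],
    [0, 0, 0]
  ],
  "turn": [
    [-0.017, 0.013, 0],
    [0, 0, 0],
    [0, 0, 0]
  ],
  "grip": [0, 0, 0]
}}

```text
t: 4.95
eef_pos: [0.6319, 0.2027, 0.1326]
tool_rot: [0.637, 0.313, 0.633, -0.309]
contact_force: [1.3, 0.2, 0.5]
gripper_width: 1.0
```

```bash
python3 plan.py g0.078; python3 -c "
from geo import *
o=status.get_obs();M=R.from_quat(o['tool_rot'],scalar_first=True).as_matrix();p=np.array([.6313,.1884,.1265])
for s in(.0425,.05,-.0425): print((proj('scene',p+.006*M[:,0]+s*M[:,1])[0]-[320,160]+.5)*8)"
```

```text
4.95 [ 0.02  0.63 -0.61  1.64  0.41  0.99 -0.07] [0.6319 0.2027 0.1326] F [1.32 0.22 0.51] w 1.000079195910254
[[ 0.008  0.79   0.614]
 [ 0.003  0.614 -0.79 ]
 [-1.     0.008  0.002]]
1 travel [ 5.45 -0.12 -0.23] turn [-0.005  0.002 -0.008]
  travel after turn [ 5.46 -0.07 -0.22]
-1 travel [ 5.45 -0.12 -0.23] turn [ 3.136 -0.013 -0.004]
  travel after turn [5.46 0.07 0.22]
[402.68982479 458.46000189]
[407.18371095 473.00791616]
[354.43286749 302.23929386]
```

{"api": "apply_moves", "payload": {
  "travel": [
    [2.0, 0, -0.2],
    [2.0, 0, 0],
    [1.0, 0, 0],
    [0, 0, 0],
    [0, 0, 0]
  ],
  "turn": [
    [0, 0, 0],
    [0, 0, 0],
    [0, 0, 0],
    [0, 0, 0],
    [0, 0, 0]
  ],
  "grip": [0, 0, 0, 0, 0]
}}

```text
t: 5.37
eef_pos: [0.6358, 0.2074, 0.0892]
tool_rot: [0.64, 0.317, 0.63, -0.305]
contact_force: [-0.7, -0.1, 0.6]
gripper_width: 1.003
```

```bash
python3 plan.py g0.078
```

```text
5.3667 [-0.01  0.67 -0.58  1.67  0.45  0.91 -0.1 ] [0.6358 0.2074 0.0892] F [-0.67 -0.12  0.58] w 1.0031576797538886
[[ 0.02   0.79   0.613]
 [ 0.008  0.613 -0.79 ]
 [-1.     0.02   0.006]]
1 travel [ 1.11 -0.68 -0.09] turn [-0.006  0.006 -0.02 ]
  travel after turn [ 1.12 -0.66 -0.09]
-1 travel [ 1.11 -0.68 -0.09] turn [ 3.136 -0.032 -0.009]
  travel after turn [1.12 0.66 0.09]
```

{"api": "apply_moves", "payload": {
  "travel": [
    [1.1, -0.6, 0],
    [0, 0, 0],
    [0, 0, 0]
  ],
  "turn": [
    [0, 0, -0.02],
    [0, 0, 0],
    [0, 0, 0]
  ],
  "grip": [0, 0, 0]
}}

```text
t: 5.62
eef_pos: [0.6323, 0.2041, 0.0801]
tool_rot: [0.637, 0.311, 0.632, -0.312]
contact_force: [1.0, 0.7, 1.2]
gripper_width: 0.998
```

{"api": "apply_moves", "payload": {
  "travel": [
    [0, 0, 0],
    [0, 0, 0],
    [0, 0, 0],
    [0, 0, 0],
    [0, 0, 0],
    [0, 0, 0]
  ],
  "turn": [
    [0, 0, 0],
    [0, 0, 0],
    [0, 0, 0],
    [0, 0, 0],
    [0, 0, 0],
    [0, 0, 0]
  ],
  "grip": [0.6, 0.6, 0.6, 0.6, 0.6, 0.6],
  "newtons": 40
}}

```text
t: 6.12
eef_pos: [0.6331, 0.2044, 0.0816]
tool_rot: [0.638, 0.311, 0.632, -0.311]
contact_force: [0.3, 0.7, -0.5]
gripper_width: 0.397
```

```bash
python3 plan.py g0.078; python3 -c "
from crop import *
from geo import *
c='scene'; cv2.imwrite(f'pics/{c}3.png',eyes.read_camera(c)[:,:,::-1])
cv2.imwrite('pics/c4.png',crop('pics/scene3.png',330,170,80,60,8))"
```

```text
6.1167 [-0.01  0.68 -0.58  1.67  0.46  0.92 -0.1 ] [0.6331 0.2044 0.0816] F [ 0.31  0.74 -0.54] w 0.3967931936568889
[[ 0.008  0.79   0.613]
 [-0.004  0.613 -0.79 ]
 [-1.     0.004  0.008]]
1 travel [ 0.36 -0.27 -0.16] turn [-0.007  0.008 -0.004]
  travel after turn [ 0.36 -0.27 -0.16]
-1 travel [ 0.36 -0.27 -0.16] turn [ 3.135 -0.006 -0.012]
  travel after turn [0.36 0.27 0.16]
```

View pics/c4.png

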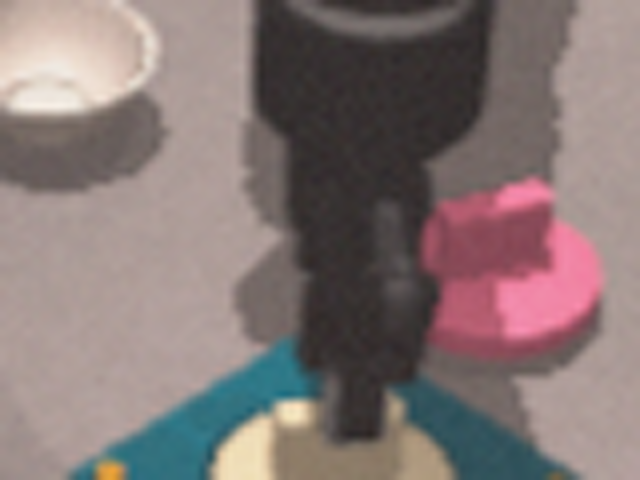

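The near finger is in front of the bar, about 4 mm right of its middle (finger at crop (354,430), bar centre at 340). I'll shift it a little, lower slightly and close.

{"api": "apply_moves", "payload": {
  "travel": [
    [0.3, -0.2, 0.3],
    [0, 0, 0],
    [0, 0, 0],
    [0, 0, 0],
    [0, 0, 0],
    [0, 0, 0],
    [0, 0, 0],
    [0, 0, 0]
  ],
  "turn": [
    [0, 0, 0],
    [0, 0, 0],
    [0, 0, 0],
    [0, 0, 0],
    [0, 0, 0],
    [0, 0, 0],
    [0, 0, 0],
    [0, 0, 0]
  ],
  "grip": [0.6, 0.6, 1, 1, 1, 1, 1, 1],
  "newtons": 60
}}

```text
t: 6.83
eef_pos: [0.6334, 0.2001, 0.0782]
tool_rot: [0.638, 0.311, 0.632, -0.311]
contact_force: [-0.6, 0.8, -0.2]
gripper_width: -0.001
```

{"api": "apply_moves", "payload": {
  "travel": [
    [0, 0, 0],
    [0, 0, 0],
    [0, 0, 0]
  ],
  "turn": [
    [0, 0, 0],
    [0, 0, 0],
    [0, 0, 0]
  ],
  "grip": [1, 1, 1]
}}

```text
t: 7.08
eef_pos: [0.6334, 0.2003, 0.0783]
tool_rot: [0.638, 0.311, 0.632, -0.311]
contact_force: [-0.4, 0.1, -0.1]
gripper_width: 0.004
```

Fully shut, so the bar was missed. I'll look.

```bash
python3 -c "
from crop import *
from geo import *
print(bot.tcp_to_tips)
o=status.get_obs();M=R.from_quat(o['tool_rot'],scalar_first=True).as_matrix();p=o['eef_pos']
L=[]
for c,u,v in(('scene',335,190),('top',225,160)):
    cv2.imwrite(f'pics/{c}4.png',eyes.read_camera(c)[:,:,::-1]); im=crop(f'pics/{c}4.png',u,v,66,66,6)
    for q,col in((p,(0,0,255)),(p+.019*M[:,0],(0,255,255))):
        a=(proj(c,q)[0]-[u,v]+.5)*6; print(c,a); cv2.circle(im,tuple(a.astype(int)),3,col,-1)
    L.append(im)
cv2.imwrite('pics/c5.png',np.hstack(L))"
```

```text
0.019
scene [209.86461129 186.54559127]
scene [207.26633993 218.03462677]
top [225.58699586 197.7225288 ]
top [233.70270528 201.30715811]
```

View pics/c5.png

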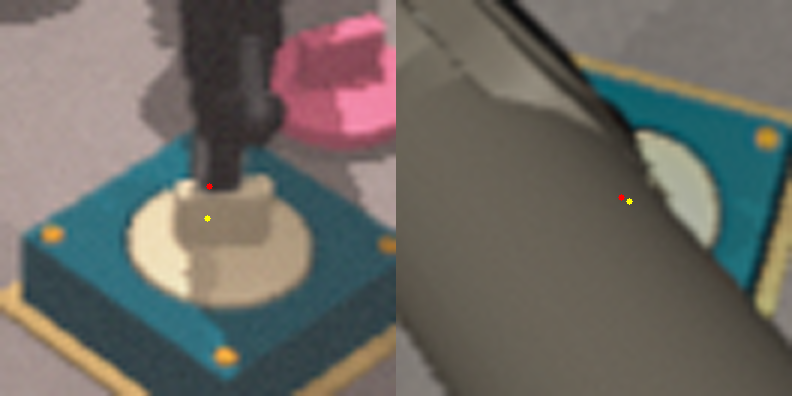

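The closed fingertips end right at the bar's top edge (crop (218,190)), so they are about 2 cm higher than the reported TCP suggests. The sideways position is good. I'll reopen, descend about 2 cm while watching the force, and close.

{"api": "apply_moves", "payload": {
  "travel": [
    [0, 0, 0],
    [0, 0, 0],
    [0, 0, 0],
    [0, 0, 0],
    [0, 0, 0],
    [0, 0, 0],
    [0, 0, 0],
    [0, 0, 0]
  ],
  "turn": [
    [0, 0, 0],
    [0, 0, 0],
    [0, 0, 0],
    [0, 0, 0],
    [0, 0, 0],
    [0, 0, 0],
    [0, 0, 0],
    [0, 0, 0]
  ],
  "grip": [0.3, 0.3, 0.3, 0.3, 0.3, 0.3, 0.3, 0.3]
}}

```text
t: 7.85
eef_pos: [0.6334, 0.2003, 0.0782]
tool_rot: [0.638, 0.311, 0.632, -0.311]
contact_force: [0.2, 0.4, -0.1]
gripper_width: 0.705
```

{"api": "apply_moves", "payload": {
  "travel": [
    [0.8, 0, -0.2],
    [0.5, 0, 0],
    [0, 0, 0],
    [0, 0, 0]
  ],
  "turn": [
    [0, 0, 0],
    [0, 0, 0],
    [0, 0, 0],
    [0, 0, 0]
  ],
  "grip": [0.3, 0.3, 0.3, 0.3]
}}

```text
t: 8.18
eef_pos: [0.632, 0.202, 0.0636]
tool_rot: [0.638, 0.311, 0.632, -0.311]
contact_force: [0.9, 1.2, -0.0]
gripper_width: 0.703
```

```bash
python3 plan.py g0.06; python3 -c "
from crop import *
from geo import *
o=status.get_obs();M=R.from_quat(o['tool_rot'],scalar_first=True).as_matrix();p=o['eef_pos']
c,u,v='scene',325,185
cv2.imwrite(f'pics/{c}5.png',eyes.read_camera(c)[:,:,::-1]); im=crop(f'pics/{c}5.png',u,v,80,60,8)
cv2.imwrite('pics/c6.png',im)"
```

```text
8.1833 [-0.01  0.7  -0.56  1.68  0.47  0.89 -0.11] [0.632  0.202  0.0636] F [ 0.92  1.22 -0.03] w 0.7025191985297257
[[ 0.007  0.79   0.613]
 [-0.004  0.613 -0.79 ]
 [-1.     0.003  0.008]]
1 travel [ 0.36 -0.03 -0.28] turn [-0.007  0.008 -0.003]
  travel after turn [ 0.36 -0.03 -0.28]
-1 travel [ 0.36 -0.03 -0.28] turn [ 3.135 -0.005 -0.012]
  travel after turn [0.36 0.03 0.28]
```

View pics/c6.png

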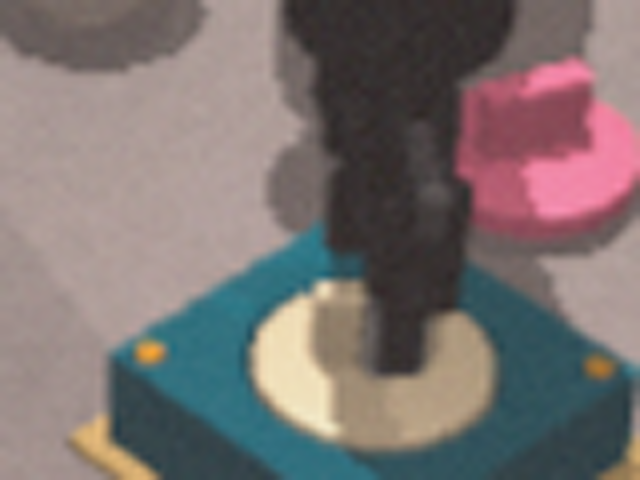

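The near finger now stands in front of the bar, its tip at crop (398,372), aligned with the bar's middle. I'll go 5 mm lower and close.

{"api": "apply_moves", "payload": {
  "travel": [
    [0.5, 0, 0],
    [0, 0, 0],
    [0, 0, 0],
    [0, 0, 0],
    [0, 0, 0],
    [0, 0, 0],
    [0, 0, 0],
    [0, 0, 0]
  ],
  "turn": [
    [0, 0, 0],
    [0, 0, 0],
    [0, 0, 0],
    [0, 0, 0],
    [0, 0, 0],
    [0, 0, 0],
    [0, 0, 0],
    [0, 0, 0]
  ],
  "grip": [0.3, 0.3, 1, 1, 1, 1, 1, 1],
  "newtons": 60
}}

```text
t: 8.9
eef_pos: [0.6321, 0.2017, 0.0581]
tool_rot: [0.638, 0.311, 0.632, -0.311]
contact_force: [-0.1, -0.4, -0.5]
gripper_width: 0.151
```

{"api": "apply_moves", "payload": {
  "travel": [
    [0, 0, 0],
    [0, 0, 0],
    [0, 0, 0]
  ],
  "turn": [
    [0, 0, 0],
    [0, 0, 0],
    [0, 0, 0]
  ],
  "grip": [1, 1, 1]
}}

```text
t: 9.15
eef_pos: [0.6321, 0.2017, 0.0581]
tool_rot: [0.638, 0.311, 0.632, -0.311]
contact_force: [0.5, -0.1, -0.6]
gripper_width: 0.15
```

Holding at a 13 mm opening, which matches the 14 mm bar. Lifting.

{"api": "apply_moves", "payload": {
  "travel": [
    [-1.5, 0, 0],
    [-3, 0, 0],
    [-3.5, 0, 0],
    [-3.5, 0, 0],
    [-3.5, 0, 0],
    [-3, 0, 0],
    [-1, 0, 0],
    [0, 0, 0]
  ],
  "turn": [
    [0, 0, 0],
    [0, 0, 0],
    [0, 0, 0],
    [0, 0, 0],
    [0, 0, 0],
    [0, 0, 0],
    [0, 0, 0],
    [0, 0, 0]
  ],
  "grip": [1, 1, 1, 1, 1, 1, 1, 1]
}}

```text
t: 9.82
eef_pos: [0.6277, 0.2025, 0.2603]
tool_rot: [0.637, 0.309, 0.634, -0.312]
contact_force: [0.7, -0.5, -2.0]
gripper_width: 0.143
```

```bash
cat > plan2.py <<'E'
from geo import *
import sys
h=np.load("head.npz");f=h["f"];P=h["view"]+.008*f
o=status.get_obs();M=R.from_quat(o["tool_rot"],scalar_first=True)
print(o["t"],o["q"].round(2),o["eef_pos"].round(4),"F",o["contact_force"].round(2),"w",round(o["gripper_width"],3))
x=M.as_matrix()[:,0];a=np.cross(x,-f);a*=np.arctan2(np.linalg.norm(a),x@-f)/np.linalg.norm(a)
print("P",P,"travel",(M.inv().apply(P-o["eef_pos"])*100).round(2),"turn",M.inv().apply(a).round(3))
E
python3 plan2.py
```

```text
9.8167 [ 0.04  0.51 -0.65  1.53  0.32  1.22  0.  ] [0.6277 0.2025 0.2603] F [ 0.73 -0.47 -1.99] w 0.143
P [ 0.53108458 -0.15351393  0.24592928] travel [  1.6  -29.49  22.14] turn [-0.    -0.456  0.475]
```

{"api": "apply_moves", "payload": {
  "travel": [
    [-0.5, -1.8, 1.3],
    [-0.5, -3, 2.3],
    [-0.5, -3, 2.3],
    [-0.5, -3, 2.3],
    [-0.5, -3, 2.3],
    [0, -3, 2.3],
    [0, -3, 2.3],
    [0, -3, 2.3]
  ],
  "turn": [
    [0, 0, 0],
    [0, 0, 0],
    [0, 0, 0],
    [0, 0, 0],
    [0, 0, 0],
    [0, 0, 0],
    [0, 0, 0],
    [0, 0, 0]
  ],
  "grip": [1, 1, 1, 1, 1, 1, 1, 1]
}}

```text
t: 10.48
eef_pos: [0.5477, -0.0739, 0.2771]
tool_rot: [0.635, 0.303, 0.642, -0.305]
contact_force: [1.0, -1.1, -1.6]
gripper_width: 0.148
```

{"api": "apply_moves", "payload": {
  "travel": [
    [0, -2.5, 1.8],
    [0, -1.2, 0.9],
    [0, 0, 0],
    [0, 0, 0]
  ],
  "turn": [
    [0, 0, 0],
    [0, 0, 0],
    [0, 0, 0],
    [0, 0, 0]
  ],
  "grip": [1, 1, 1, 1]
}}

```text
t: 10.82
eef_pos: [0.5276, -0.1327, 0.2703]
tool_rot: [0.629, 0.305, 0.643, -0.313]
contact_force: [0.5, 0.5, -1.7]
gripper_width: 0.15
```

```bash
python3 plan2.py
```

```text
10.8167 [ 0.62  0.29 -0.6   1.77  0.18  1.15  0.63] [ 0.5276 -0.1327  0.2703] F [ 0.46  0.47 -1.65] w 0.15
P [ 0.53108458 -0.15351393  0.24592928] travel [ 2.43 -0.97  1.88] turn [ 0.    -0.476  0.49 ]
```

Clear of the stand. Now tilting, in six rows.

{"api": "apply_moves", "payload": {
  "travel": [
    [0, -0.5, 1],
    [0, -0.3, 0.8],
    [0, 0, 0],
    [0, 0, 0],
    [0, 0, 0],
    [0, 0, 0],
    [0, 0, 0],
    [0, 0, 0]
  ],
  "turn": [
    [0, -0.08, 0.08],
    [0, -0.08, 0.08],
    [0, -0.08, 0.08],
    [0, -0.08, 0.08],
    [0, -0.08, 0.08],
    [0, -0.08, 0.08],
    [0, 0, 0],
    [0, 0, 0]
  ],
  "grip": [1, 1, 1, 1, 1, 1, 1, 1]
}}

```text
t: 11.48
eef_pos: [0.53, -0.1395, 0.2616]
tool_rot: [0.821, 0.366, 0.384, -0.211]
contact_force: [1.2, -0.8, -0.5]
gripper_width: 0.147
```

```bash
python3 plan2.py
```

```text
11.4833 [ 0.86  0.01 -0.67  2.27 -0.22  0.2   1.06] [ 0.53   -0.1395  0.2616] F [ 1.19 -0.78 -0.55] w 0.147
P [ 0.53108458 -0.15351393  0.24592928] travel [ 1.39 -1.52  0.44] turn [-0.     0.003 -0.008]
```

{"api": "apply_moves", "payload": {
  "travel": [
    [0.7, -0.8, 0.2],
    [0.7, -0.7, 0.2],
    [0, 0, 0],
    [0, 0, 0],
    [0, 0, 0]
  ],
  "turn": [
    [0, 0, 0],
    [0, 0, 0],
    [0, 0, 0],
    [0, 0, 0],
    [0, 0, 0]
  ],
  "grip": [1, 1, 1, 1, 1]
}}

```text
t: 11.9
eef_pos: [0.5378, -0.1501, 0.2483]
tool_rot: [0.819, 0.366, 0.39, -0.206]
contact_force: [0.6, 0.6, -0.7]
gripper_width: 0.148
```

```bash
python3 plan2.py;  python3 -c "
from crop import *
from geo import *
h=np.load('head.npz');f=h['f'];L=h['L'];V=h['view'];L_=[]
a1=np.cross(f,[0,1,0]);a1/=np.linalg.norm(a1);a2=np.cross(f,a1);th=np.linspace(0,2*np.pi,50)[:,None]
ring=lambda s,r:V+s*f+r*(np.cos(th)*a1+np.sin(th)*a2)
for c,u,v in(('scene',210,125),('top',325,130)):
    cv2.imwrite(f'pics/{c}6.png',eyes.read_camera(c)[:,:,::-1]); im=crop(f'pics/{c}6.png',u,v,80,100,5)
    for q,col in((ring(-.026,.03),(0,255,0)),(ring(-.008,.042),(0,255,0)),(np.array([L,V]),(0,255,255))):
        cv2.polylines(im,[((proj(c,q)-[u,v]+.5)*5).astype(int)],False,col,1)
    L_.append(im)
cv2.imwrite('pics/c7.png',np.hstack(L_))"
```

```text
11.9 [ 0.84  0.06 -0.65  2.26 -0.23  0.18  1.11] [ 0.5378 -0.1501  0.2483] F [ 0.63  0.6  -0.71] w 0.148
P [ 0.53108458 -0.15351393  0.24592928] travel [-0.2  -0.74 -0.17] turn [-0.    -0.012 -0.01 ]
```

View pics/c7.png

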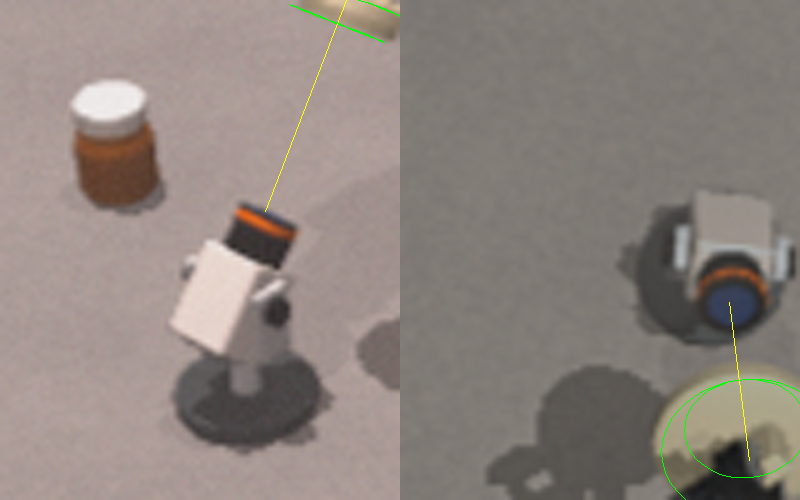

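The lid lies almost on the predicted outline, about 8 mm too far toward +x in the top view. Small correction, then a final look.

{"api": "apply_moves", "payload": {
  "travel": [
    [-0.3, -0.7, -0.1],
    [0, 0, 0],
    [0, 0, 0],
    [0, 0, 0],
    [0, 0, 0],
    [0, 0, 0]
  ],
  "turn": [
    [0, 0, 0],
    [0, 0, 0],
    [0, 0, 0],
    [0, 0, 0],
    [0, 0, 0],
    [0, 0, 0]
  ],
  "grip": [1, 1, 1, 1, 1, 1]
}}

```text
t: 12.5
eef_pos: [0.5329, -0.1526, 0.2492]
tool_rot: [0.82, 0.365, 0.39, -0.205]
contact_force: [-0.0, 1.1, -1.7]
gripper_width: 0.148
```

```bash
python3 plan2.py;  python3 -c "
from crop import *
from geo import *
h=np.load('head.npz');f=h['f'];L=h['L'];V=h['view'];L_=[]
a1=np.cross(f,[0,1,0]);a1/=np.linalg.norm(a1);a2=np.cross(f,a1);th=np.linspace(0,2*np.pi,50)[:,None]
ring=lambda s,r:V+s*f+r*(np.cos(th)*a1+np.sin(th)*a2)
for c,u,v in(('scene',225,95),('top',345,165)):
    cv2.imwrite(f'pics/{c}7.png',eyes.read_camera(c)[:,:,::-1]); im=crop(f'pics/{c}7.png',u,v,80,100,5)
    for q,col in((ring(-.026,.03),(0,255,0)),(ring(-.008,.042),(0,255,0)),(np.array([L,V]),(0,255,255))):
        cv2.polylines(im,[((proj(c,q)-[u,v]+.5)*5).astype(int)],False,col,1)
    L_.append(im)
cv2.imwrite('pics/c8.png',np.hstack(L_))"
```

```text
12.5 [ 0.88  0.05 -0.67  2.27 -0.29  0.18  1.18] [ 0.5329 -0.1526  0.2492] F [-0.05  1.13 -1.7 ] w 0.148
P [ 0.53108458 -0.15351393  0.24592928] travel [ 0.16 -0.31 -0.16] turn [ 0.    -0.011 -0.012]
```

View pics/c8.png

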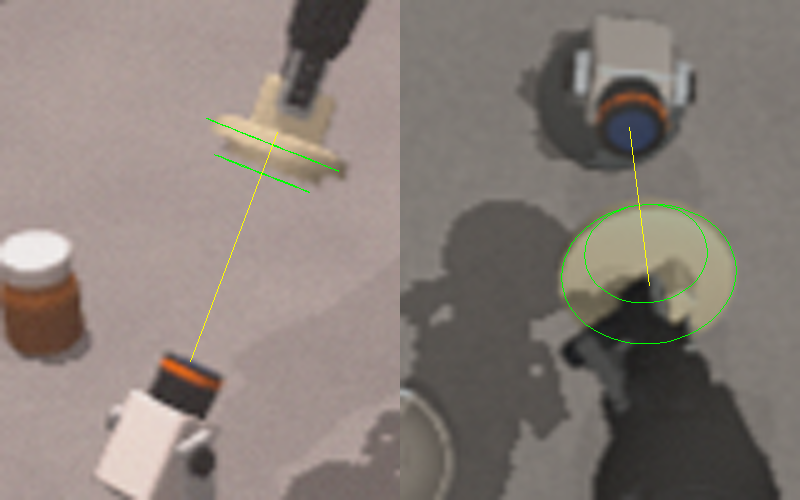

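The lid matches the target outline in both views to within about 1–2 px, with its rim parallel to the lens mouth. Handing in.

```bash
python3 -c "
from station import status,bot
o=status.get_obs();print(o['joint_vel'].round(3),o['gripper_width'],o['q'].round(3)); print(bot.hand_in())"
```

```text
[ 0.003  0.001  0.     0.001 -0.005  0.001  0.006] 0.14619671597558961 [ 0.883  0.053 -0.671  2.269 -0.294  0.183  1.184]
the job is handed in; nothing more can be done
None
```

I lifted the cream lid out of the mould by its bar, tilted it about 38° and held it in front of the camera. I handed in at about 12.6 s; no verdict came back.

**Last checks:**
- **Position:** the lid lay within about 1–2 px (a few mm) of its target outline in both views. Its rim was parallel to the lens mouth.
- **Grip and stillness:** the fingers held at a 12.5 mm opening against the 14 mm bar. The joints moved at 0.006 rad/s or less.
- **Contacts:** no force built up beyond roughly the lid's weight, and the pictures showed no contact with the stand, jar, bowl or pot.

**What failed or disagreed:**
- **First grasp missed:** the fingers closed above the bar, because the fingertips sat about 2 cm higher than the reported TCP implied. I saw this in a picture and went 2 cm lower.
- **Heights:** two-view heights came out 5–9 mm below the text's values. I therefore judged the final pose from the pictures.
- **Lens tilt:** my first rough fit gave 45° and the refined one 52°. I used 52°, the only one of the two the last pictures were checked against.
- **Joint 6:** it ended at 0.183 rad, close to its lower limit of 0.17.

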